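# Lock the gearbox adjuster without losing its setting

## Task

The adjuster on the gear housing is already set; lock it. Drop the holding key over the adjuster barrel's square head, its arm between the two prongs, fully down, so that it keeps the barrel from turning; then turn the knurled lock ring clockwise until it seats and nip it up to about 1.4 N m, never beyond 1.9 N m. Leave the key in place, let go of everything, and leave the other things on the bench alone.

Things in the scene. Friction and masses are not known exactly. Their poses are not given: they have to be found in the camera images.
- housing: Aluminium gear housing bolted to the bench. Origin: underside, on the vertical adjuster axis; z up, x points from that axis to the two prongs. Base plate 190 x 110 x 12 mm reaching x -65 to +125; round body of radius 45 up to z 30; neck of radius 24 up to z 50, on which the ring seats.
- fork: Two upright prongs of the housing, with their frame equal to the housing's (same origin and axes). They stand at x 79 to 105 mm, tops at z 101, inner faces at y -8 and +8 (16 mm gap); the floor between them, which carries the end of the key's arm, is at z 75.5.
- barrel (a joint): Turn of the adjuster barrel in the housing, rad, clockwise from above positive; 0 at the start, when the flats of its square head are parallel to the housing's x and y. It turns easily (0.05 N m), and the ring drags it along (0.15 N m) unless the key holds it. It must not be turned by more than 0.25.
- barrel_top (a point): Centre of the top of the barrel's square head, 94 mm above the bench. The head is 20 x 20 mm, its edges rounded by 1.5 mm, 18 mm high above a round shoulder (radius 17, top at 76 mm above the bench) on which the key comes to rest.
- ring (a joint): Turn of the lock ring relative to the barrel, rad, clockwise from above positive = tightening. It runs freely (0.15 N m) from its start (0.2 to 1.0) and stops dead when it seats on the neck at 1.6; from there on this value no longer changes and only the torque about the ring's axis tells how tight it is, rising by some 0.2 N m per 0.01 rad of hand turn. It stays seated when let go. A 20 N grip on the ring slips at about 0.7 to 0.9 N m; 60 N holds.
- ring_mid (a point): Centre of the knurled steel lock ring around the barrel, below the square head: 60 mm diameter, 18 mm high, this point at mid height (about 60 to 62 mm above the bench; it sinks 1.5 mm per rad). Frame turns with the ring. The seated key's arm crosses over it along the housing's +x, its underside 7 mm above the seated ring's top, so that fingers straddling the ring must stay about 40 degrees away from the arm.
- key: Loose steel holding key (0.2 kg). Origin: centre of its square socket, on the underside; x along its arm, z up, lying flat on the bench. Head 38 x 38 mm, 14 mm high, with a through socket 21.4 mm square (3 mm lead-in chamfer); arm 12 mm wide, 14 mm high, from the head to x 125.
- key_grip (a point): Point on the key's arm near its centre of mass, 48 mm from the socket centre along the key's x, at half height (7 mm above its underside). Grip the arm's two sides here (12 mm wide); no other feature. Seated, it is 83 mm above the bench.
- can: Bystander: tall steel bottle with a green label and white cap, 60 mm in diameter, 170 mm high. Origin: underside.
- bearing: Bystander: small steel bearing ring, 54 mm in diameter, 15 mm high. Origin: underside.
- spanner: Bystander: spanner lying flat. Origin: underside.
- carton: Bystander: small cardboard box, 70 x 50 x 45 mm. Origin: underside.
There are look-alikes about, which are no part of the job. Of the things that look like the housing, the middle-sized one is meant.

How it is judged:
By the outcome, as a careful person would: the job done as asked, in the order asked, and still so for the second after the job is handed in, with the robot touching nothing.
It also fails if it takes over 72 s, if anything falls off the work surface, if the arm or the gripper's body presses on something with over 40 N, if the wrist force passes 120 N, or if a joint passes its speed limit or range.

## Robot

A 6-joint arm with a two-finger parallel gripper is mounted at the origin on the work surface. World frame = base frame: x ahead of the robot, y to its left, z up, the work surface at z = 0. Lengths are in m, angles in rad, forces in N, time in s.
With the tool pointing down it reaches from about 0.35 to 0.95 m from the base axis. Payload 17.4 kg.
Tool frame: the origin (TCP) lies midway between the tips of the shut fingers; the grasp point (between the pads) lies 19 mm behind it; y points along the fingers, x is the direction in which the jaws open and shut, and the axes are right-handed (so a half turn about y gives the same grasp; the last joint's range is limited). The gripper opens to 93 mm and grips with 3 to 60 N. Pads are 15 mm wide; open, the fingers measure 128 mm over their backs; the gripper's body (75 mm by 188 mm) begins 65 mm behind the grasp point.
Start: joints at [-1.331, 0.116, 1.442, -0, 1.584, -0.038], TCP at [0.185, -0.649, 0.219] pointing down, gripper open.
Joint ranges: [-2.83, 2.83], [-0.83, 2.19], [0.07, 2.5], [-1.14, 4.28], [0.01, 3], [-2.97, 2.97]. Speed limits (rad/s): [1.89, 1.89, 2.22, 3.14, 3.14, 3.14].

## Interface

Orientations are given as a unit quaternion [w, x, y, z].
In Python, from cell import r gives the robot as it stands. The module is installed in compiled form; this text tells all that it offers.
- The arm moves only by the tool send_rows, never from a script. Its argument "commands" is a list that holds one entry, the list of rows, each a list of 7 numbers: the shift along the world's x, y, z in units of 25 mm (1.0 is 25 mm), then the turn, a rotation vector about the world's x, y, z in units of 6 degrees (1.0 is 6 degrees), then the closure in counts, from 0 (fully open) to 255 (shut). In form: [[[x, y, z, rx, ry, rz, claw], ...]]. A call has exactly 10 rows; each row shifts and turns the commanded pose from where the row before left it; what a row does not reach is not made up. A row lasts 1/10 s, in which the tool goes at most 50 mm and 8.59 degrees, less where a joint would pass 70% of its speed; a pose out of reach is approached as far as the arm can. A call is refused whole if a number of a shift passes 1 or a number of a turn 1, either way. A call with a gripper value outside its range is refused whole. The fingers move at their own pace and stop on an object; "squeeze" is the grip in N (left out, the last holds). Time passes only in rows, so rows that do not move let the fingers close, or fill a call up. It gives the time, the measured TCP pose, the force and the opening at its end, in the units of the state.
- r.sense(): the state, without advancing time (a new reading comes with each control period).
- r.camera(name): name is "scene" or "top" or "wrist"; returns (picture, depth): 384x512x3 uint8, red, green, blue; 384x512 float32, m along the optical axis (not along the pixel's ray), 0 where there is no reading.
- r.calibration(name): a dict with "intrinsics" (3x3 intrinsics, pixels), "R" (3x3) and "t" (3): a world point X has camera coordinates R X + t. Camera axes: x right, y down, z forward; pixel columns grow to the right and rows downward; lengths in m; the calibration is good to about 2 mm. A picture is of the moment at which its call begins: read the wrist's pose just before it. calibration takes no time and is no camera call; for the wrist camera it gives the pose at the moment of the call.
- r.close_job(): hands the job in, once; it reports no verdict.
The state is a dict: "time": time; "q": joint angles; "qd": joint speeds; "tau": joint torques, N m; "tool_pos": TCP position; "orientation": TCP orientation; "force": force on the tool from outside, world axes, zero at the start; "ft_torque": the same for the moment, N m; "gripper_width": finger opening in m.
Only numpy, scipy, OpenCV 4.12 (cv2) and the standard library are available. Lean on these libraries where they do the work, as an engineer would, in place of code of your own. Each camera call takes 0.05 s, during which the arm holds its last target. There are 200 camera calls.

## Working session

There is one attempt and no reset: what is moved stays moved. The work goes in short steps, Python scripts to look and compute and a tool call to move; the robot and the scene stay as the last step left them, time stands still between calls to the robot, and variables do not carry over. Pictures are saved under pics/ and viewed, about 8 in all and at most 12, crops included, and the job is handed in when it is done.

Besides the shell and the picture viewer there is one more tool, called after "Request:" in YAML: its name, and indented under it one key for each argument. send_rows: Moves the arm, as the interface text tells. Its arguments: {"type":"object","properties":{"commands":{"type":"array","items":{"type":"array","items":{"type":"array","items":{"type":"number"}}}},"squeeze":{"type":"number"}},"required":["commands"]}

```bash
mkdir -p pics; cat > h.py <<'E'
import numpy as np, cv2
from cell import r
def shot(n,f):
    c=r.calibration(n); p,d=r.camera(n); np.savez('pics/'+f,p=p,d=d,K=c['intrinsics'],R=c['R'],t=c['t'])
    cv2.imwrite('pics/'+f+'.png',p[:,:,::-1]); return p,d
def load(f): return np.load('pics/'+f+'.npz')
def world(s):
    K,R,t,d=s['K'],np.array(s['R']),np.array(s['t']),s['d']
    v,u=np.mgrid[:d.shape[0],:d.shape[1]]
    P=np.stack([(u-K[0,2])/K[0,0]*d,(v-K[1,2])/K[1,1]*d,d],-1)
    return (P-t)@R
E
python3 - <<'E'
from h import *
a,_=shot('top','top1'); b,_=shot('scene','scene1')
cv2.imwrite('pics/both.png',cv2.resize(a[:,:,::-1],(768,576)))
s=r.sense(); print({k:np.round(v,3) for k,v in s.items()})
E
```

```text
{'time': np.float64(0.1), 'q': array([-1.331,  0.116,  1.442, -0.   ,  1.584, -0.038]), 'qd': array([ 0.   , -0.001, -0.002, -0.   , -0.001,  0.001]), 'tau': array([ 1.0000e-03, -7.2289e+01, -6.2387e+01,  7.8000e-02,  2.3000e-02,
       -0.0000e+00]), 'tool_pos': array([ 0.185, -0.649,  0.218]), 'orientation': array([ 0.565, -0.564,  0.426, -0.426]), 'force': array([ 0.282, -0.751,  0.284]), 'ft_torque': array([-0.044, -0.001, -0.015]), 'gripper_width': np.float64(0.093)}
```

View pics/both.png

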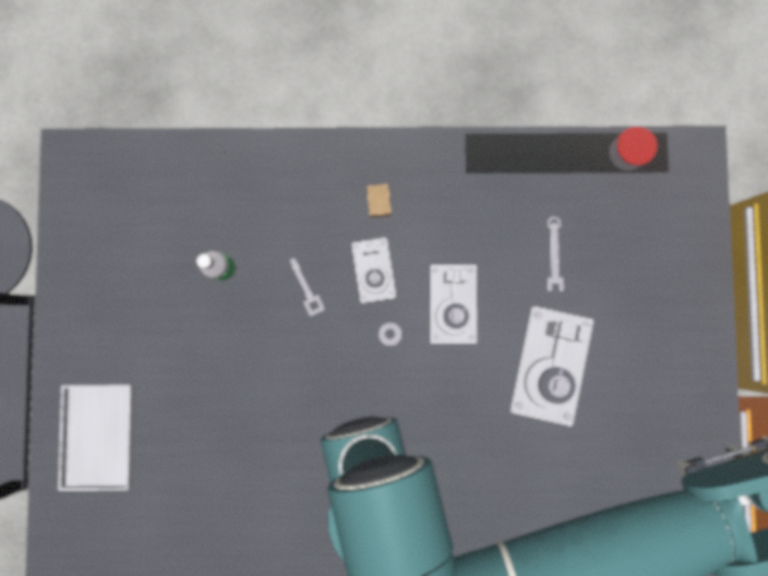

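View pics/scene1.png

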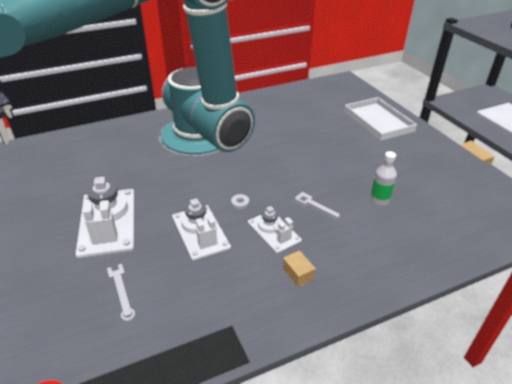

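Top view (768 px wide): key at (308,290), its socket end at (314,305). The middle-sized housing is at (455,305), barrel at (456,316) and prongs at (455,278). The other two housings are at (374,270) and (552,365). I'll measure from depth next.

```bash
python3 - <<'E'
from h import *
s=load('top1'); W=world(s); print(np.array(s['K'])[0,0], s['t'])
def box(n,u0,v0,u1,v1,zmin,zmax=1):
    w=W[int(v0/1.5):int(v1/1.5),int(u0/1.5):int(u1/1.5)].reshape(-1,3); m=(w[:,2]>zmin)&(w[:,2]<zmax); w=w[m]
    if len(w)<4: print(n,len(w)); return
    (c,sz,a)=cv2.minAreaRect(w[:,:2].astype(np.float32)*1000)
    print(n,len(w),'c',np.round(c,1),'size',np.round(sz,1),'ang',round(a,1),'mean',np.round(w.mean(0)*1000,1),'zmax',round(w[:,2].max()*1000,1))
box('table',100,300,180,370,-1)
box('housing',420,255,490,355,.006)
box('barrel',435,295,478,335,.083)
box('ring',435,295,478,335,.055)
box('body',430,285,485,340,.022,.04)
box('prong',435,260,478,290,.088)
box('key',280,250,335,325,.006)
box('keyhead',298,290,330,322,.006)
from scipy.spatial.transform import Rotation as Ro
p,d=s['p'],s['d']
a=cv2.resize(p[160:245,180:335][:,:,::-1],None,fx=5,fy=5,interpolation=cv2.INTER_CUBIC); cv2.imwrite('pics/crop1.png',a)
E
```

```text
402.0720192148334 [-0.01104113  0.54543424  1.42963983]
table 2471 c [437.3 592.9] size [198.4 163.6] ang 89.8 mean [4.372e+02 5.922e+02 2.000e-01] zmax 11.4
housing 1650 c [ 504.9 -168.9] size [163.1 236.1] ang 89.0 mean [ 502.2 -163.5   31.5] zmax 107.5
barrel 40 c [ 473.9 -164.5] size [20.4 17.1] ang 89.2 mean [ 474.1 -164.4   94.3] zmax 99.9
ring 250 c [ 474.4 -165.1] size [59.1 59. ] ang 43.5 mean [ 474.3 -163.9   75.2] zmax 99.9
body 246 c [ 484.8 -166.5] size [ 93.9 126. ] ang 87.4 mean [ 479.2 -158.9   31.4] zmax 39.9
prong 70 c [ 565.6 -166.2] size [45.2 24. ] ang 89.3 mean [ 565.5 -166.2  100.6] zmax 107.5
key 260 c [548.8 188. ] size [130.8 174.8] ang 89.9 mean [538.6 186.2  12.2] zmax 22.0
keyhead 131 c [506.5 173.5] size [72.6 68.5] ang 89.6 mean [508.7 174.1  13. ] zmax 22.0
```

View pics/crop1.png

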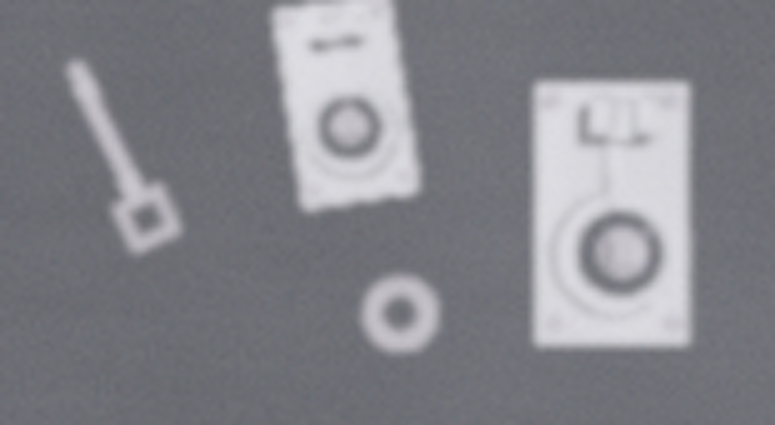

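```bash
python3 - <<'E'
from h import *
from scipy.spatial.transform import Rotation as Ro
s=load('top1')
K,R,t=s['K'],np.array(s['R']),np.array(s['t'])
def at(u,v,z):
    ray=R.T@np.array([(u-K[0,2])/K[0,0],(v-K[1,2])/K[1,1],1]); c=-R.T@t
    return c+ray*(z-c[2])/ray[2]
f=lambda x,y:(180+(x-2)/5,160+(y-2)/5)
h=at(*f(147,218),.014); e=at(*f(77,65),.014); print(h,e,np.degrees(np.arctan2(*(e-h)[1::-1])),np.linalg.norm(e-h))
print('corners',[at(*f(*q),.012) for q in [(533,81),(691,81),(533,347),(691,347)]],'barrel', at(*f(620,252),.094))
q=r.sense()['orientation']; M=Ro.from_quat(np.r_[q[1:],q[0]]).as_matrix(); print(M.round(3), np.degrees(np.arctan2(M[1,0],M[0,0])))
c=r.calibration('wrist'); print('cam pos',-np.array(c['R']).T@c['t']-r.sense()['tool_pos'], np.array(c['R'])[2])
E
```

```text
[0.50379283 0.16899127 0.014     ] [0.61491938 0.21986893 0.014     ] 24.599982874440126 0.1222196678752079
corners [array([ 0.60151013, -0.11039281,  0.012     ]), array([ 0.60082279, -0.2250573 ,  0.012     ]), array([ 0.40935909, -0.10832267,  0.012     ]), array([ 0.40861784, -0.22198094,  0.012     ])] barrel [ 0.4756108  -0.16257534  0.094     ]
[[ 0.274 -0.     0.962]
 [-0.962  0.001  0.274]
 [-0.001 -1.     0.   ]] -74.08375713630393
cam pos [0.07742071 0.02155005 0.16560037] [-0.27850531 -0.0783525  -0.95723335]
```

Request:
send_rows:
  commands:
    - [[0.58,0.96,0,0,0,0.14,0],[0.58,0.96,0,0,0,0.14,0],[0.58,0.96,0,0,0,0.14,0],[0.58,0.96,0,0,0,0.14,0],[0.58,0.96,0,0,0,0.14,0],[0.58,0.96,0,0,0,0.14,0],[0.58,0.96,0,0,0,0.14,0],[0.58,0.96,0,0,0,0.14,0],[0.58,0.96,0,0,0,0.14,0],[0.58,0.96,0,0,0,0.14,0]]

```text
time: 1.1
tool_pos: [0.3305, -0.408, 0.2184]
orientation: [0.594, -0.594, 0.383, -0.383]
force: [0.3, -0.6, 0.3]
gripper_width: 0.0928
```

Request:
send_rows:
  commands:
    - [[0.6,0.98,0,0,0,0,0],[0.6,0.98,0,0,0,0,0],[0.6,0.98,0,0,0,0,0],[0.6,0.98,0,0,0,0,0],[0.6,0.98,0,0,0,0,0],[0.6,0.98,0,0,0,0,0],[0.6,0.98,0,0,0,0,0],[0.6,0.98,0,0,0,0,0],[0.3,0.5,0,0,0,0,0],[0,0,0,0,0,0,0]]

```text
time: 2.1
tool_pos: [0.4581, -0.1996, 0.2185]
orientation: [0.595, -0.594, 0.383, -0.383]
force: [0.3, -0.1, 0.6]
gripper_width: 0.0931
```

```bash
python3 - <<'E'
from h import *
print(r.sense()['tool_pos'],r.sense()['qd'].round(3))
a,_=shot('wrist','w1'); cv2.imwrite('pics/w1b.png',cv2.resize(a[:,:,::-1],(768,576)))
E
```

```text
[ 0.45808425 -0.19957948  0.21845398] [-0.043 -0.003  0.001 -0.011  0.001 -0.037]
```

View pics/w1b.png

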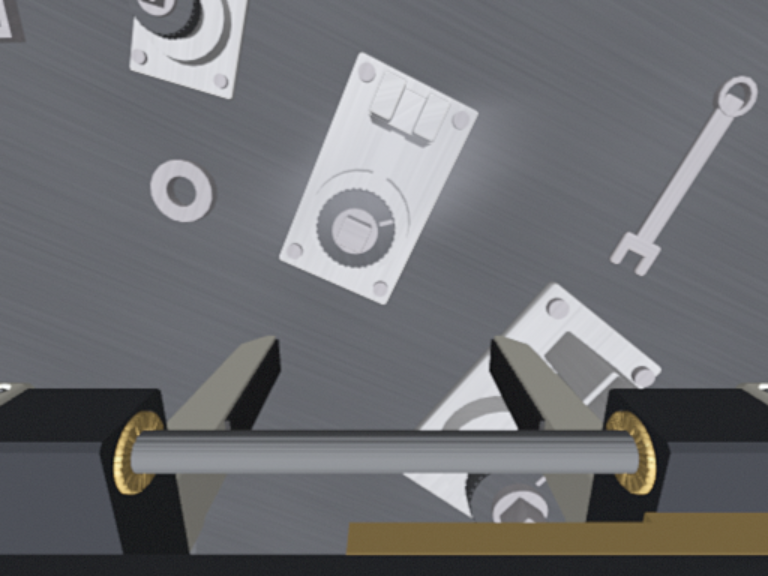

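Wrist view (768 px wide): middle housing centred, plate corners about (361,53), (478,113), (385,304), (280,258), barrel square at (355,231). I'll fit the pose by least squares on the corners and the depth.

```bash
cat >> h.py <<'E'
def at(s,u,v,z):
    K,R,t=s['K'],np.array(s['R']),np.array(s['t'])
    ray=R.T@np.array([(u-K[0,2])/K[0,0],(v-K[1,2])/K[1,1],1]); c=-R.T@t
    return (c+ray*(z-c[2])/ray[2])
E
python3 - <<'E'
from h import *
s=load('w1'); g=cv2.cvtColor(s['p'],cv2.COLOR_RGB2GRAY)
print(s['d'].shape)
W=world(s)
c0=np.array([[361,53],[478,113],[385,304],[280,258]],np.float32)/1.5-.17
c=cv2.cornerSubPix(g,c0[:,None].copy(),(5,5),(-1,-1),(3,30,.01))[:,0]; print((c-c0).round(1).tolist())
P=np.array([at(s,*q,.012)[:2] for q in c]); print(P.round(4).tolist())
M=np.array([[125,55],[125,-55],[-65,-55],[-65,55]])/1000
A,_=cv2.estimateAffinePartial2D(M,P); print('corner fit',A[:,2],'yaw',np.degrees(np.arctan2(A[1,0],A[0,0])),'scale',np.hypot(A[0,0],A[1,0]))
m=W[130:180,200:275].reshape(-1,3)
for lo,hi,n in[(.088,.105,'head'),(.06,.085,'ring+')]:
    w=m[(m[:,2]>lo)&(m[:,2]<hi)]; print(n,len(w),cv2.minAreaRect(w[:,:2].astype(np.float32)*1000),np.median(w,0))
a=W[30:100,235:310].reshape(-1,3); w=a[a[:,2]>.092]; print('prong',len(w),cv2.minAreaRect(w[:,:2].astype(np.float32)*1000))
print('barrel px',at(s,355/1.5,231/1.5,.094))
o=s['p'][20:215,170:330][:,:,::-1]; 
b=s['p'][115:190,195:285][:,:,::-1]
cv2.imwrite('pics/c2.png',cv2.resize(b,None,fx=8,fy=8,interpolation=cv2.INTER_CUBIC))
E
```

```text
(384, 512)
[[-0.4000000059604645, -1.2000000476837158], [0.20000000298023224, -0.6000000238418579], [-0.800000011920929, 0.5], [-1.100000023841858, 0.10000000149011612]]
[[0.6029, -0.1129], [0.602, -0.2209], [0.414, -0.2192], [0.4152, -0.1114]]
corner fit [ 0.47894203 -0.16586895] yaw -0.49948239868133393 scale 0.9868007331234079
head 354 ((478.6347961425781, -166.317138671875), (19.879228591918945, 19.977449417114258), 89.04037475585938) [ 0.47919235 -0.16622785  0.09342501]
ring+ 1736 ((476.5240783691406, -166.98997497558594), (56.2142333984375, 60.959102630615234), 24.184785842895508) [ 0.48133235 -0.16701706  0.06935218]
prong 955 ((557.3626098632812, -166.8844451904297), (51.965980529785156, 45.9832649230957), 0.05248752236366272)
barrel px [ 0.48162221 -0.16651901  0.094     ]
```

View pics/c2.png

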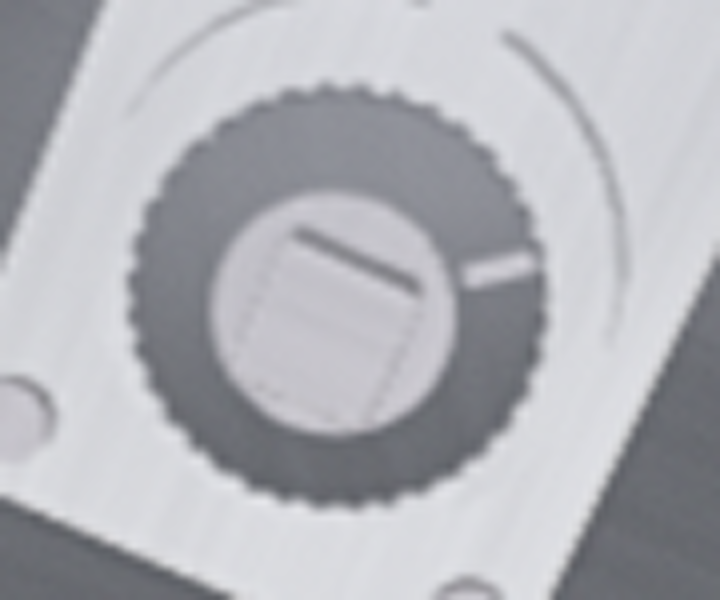

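Head centre is about (0.479,-0.166), yaw about -0.5°. The ring's white mark shows roughly its turn. Next I go to the key.

Request:
send_rows:
  commands:
    - [[0.12,0.98,0,0,0,0,0],[0.12,0.98,0,0,0,0,0],[0.12,0.98,0,0,0,0,0],[0.12,0.98,0,0,0,0,0],[0.12,0.98,0,0,0,0,0],[0.12,0.98,0,0,0,0,0],[0.12,0.98,0,0,0,0,0],[0.12,0.98,0,0,0,0,0],[0.12,0.98,0,0,0,0,0],[0.12,0.98,0,0,0,0,0]]

```text
time: 3.15
tool_pos: [0.4876, 0.0441, 0.2186]
orientation: [-0.594, 0.594, -0.384, 0.384]
force: [1.0, -0.4, -0.0]
gripper_width: 0.0933
```

Request:
send_rows:
  commands:
    - [[0.12,0.98,0,0,0,0,0],[0.12,0.98,0,0,0,0,0],[0.12,0.98,0,0,0,0,0],[0.12,0.98,0,0,0,0,0],[0.1,0.7,0,0,0,0,0],[0,0.2,0,0,0,0,0],[0,0,0,0,0,0,0],[0,0,0,0,0,0,0],[0,0,0,0,0,0,0],[0,0,0,0,0,0,0]]

```text
time: 4.15
tool_pos: [0.5022, 0.1642, 0.2188]
orientation: [0.594, -0.594, 0.384, -0.384]
force: [0.0, 0.4, -0.3]
gripper_width: 0.093
```

```bash
python3 - <<'E'
from h import *
print(r.sense()['tool_pos'],r.sense()['qd'].round(3))
a,_=shot('wrist','w2'); cv2.imwrite('pics/w2b.png',cv2.resize(a[:,:,::-1],(768,576)))
s=load('w2'); W=world(s); w=W[:240,60:450].reshape(-1,3)
w=w[(w[:,2]>.008)&(w[:,2]<.02)]; w=w[np.hypot(w[:,0]-.54,w[:,1]-.185)<.11]
print(len(w),cv2.minAreaRect(w[:,:2].astype(np.float32)*1000),np.median(w[:,2]))
d=np.array([np.cos(np.radians(24.6)),np.sin(np.radians(24.6))])
print(cv2.fitLine(w[np.hypot(w[:,0]-.504,w[:,1]-.169)>.035][:,:2].astype(np.float32),cv2.DIST_HUBER,0,.01,.01).ravel())
E
```

```text
[0.50215811 0.16415791 0.21875253] [ 0.007  0.003 -0.003 -0.    -0.001  0.002]
1306 ((553.568359375, 191.21209716796875), (143.9829559326172, 37.15730667114258), 24.66862678527832) 0.013469072895413183
[0.9026287  0.43041998 0.57879823 0.20351794]
```

View pics/w2b.png

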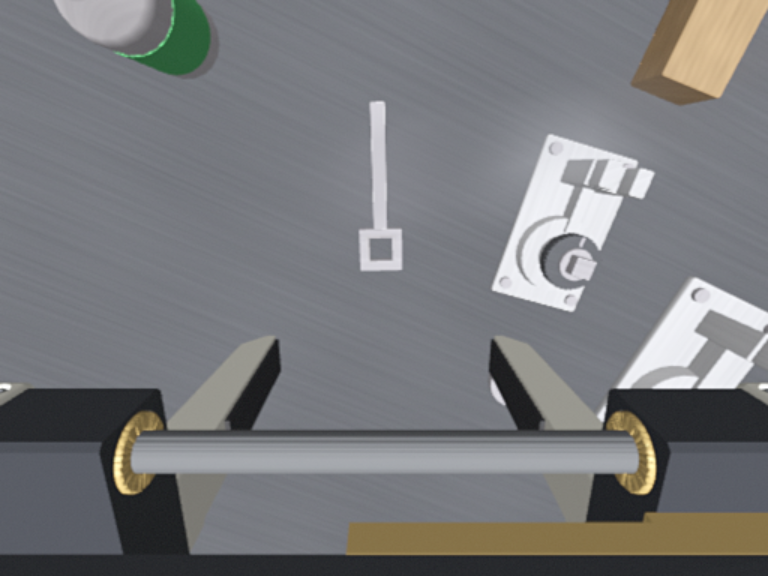

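Wrist view: key socket at (380,250), arm running up to (377,102), nothing close to the grasp. Socket is about (0.5054,0.169), yaw 24.7°, grip point (0.549,0.189). I go down on it.

Request:
send_rows:
  commands:
    - [[0.5,0.25,-0.6,0,0,0.05,60],[0.5,0.25,-0.9,0,0,0,60],[0.5,0.25,-0.9,0,0,0,60],[0.37,0.25,-0.9,0,0,0,60],[0,0,-0.9,0,0,0,60],[0,0,-0.9,0,0,0,60],[0,0,-0.9,0,0,0,60],[0,0,-0.9,0,0,0,60],[0,0,-0.7,0,0,0,60],[0,0,-0.4,0,0,0,60]]
  squeeze: 25

```text
time: 5.2
tool_pos: [0.5483, 0.1895, 0.0171]
orientation: [-0.595, 0.595, -0.382, 0.382]
force: [0.4, -0.3, -0.2]
gripper_width: 0.0711
```

Request:
send_rows:
  commands:
    - [[0,0,-0.3,0,0,0,60],[0,0,-0.2,0,0,0,60],[0,0,-0.05,0,0,0,60],[0,0,0,0,0,0,60],[0,0,0,0,0,0,255],[0,0,0,0,0,0,255],[0,0,0,0,0,0,255],[0,0,0,0,0,0,255],[0,0,0,0,0,0,255],[0,0,0,0,0,0,255]]
  squeeze: 25

```text
time: 6.2
tool_pos: [0.5489, 0.1899, 0.0049]
orientation: [0.595, -0.595, 0.382, -0.382]
force: [0.9, 0.0, 0.1]
gripper_width: 0.0274
```

Request:
send_rows:
  commands:
    - [[0,0,-0.08,0,0,0,255],[0,0,0,0,0,0,255],[0,0,0,0,0,0,255],[0,0,0,0,0,0,255],[0,0,0,0,0,0,255],[0,0,0.1,0,0,0,255],[0,0,0.4,0,0,0,255],[0,0,0.8,0,0,0,255],[0,0,1,0,0,0,255],[0,0,0.8,0,0,0,255]]
  squeeze: 35

```text
time: 7.2
tool_pos: [0.5491, 0.19, 0.0827]
orientation: [0.595, -0.595, 0.382, -0.382]
force: [0.7, 0.6, -2.9]
gripper_width: 0.012
```

Request:
send_rows:
  commands:
    - [[0,-0.4,0.8,0,0,0,255],[0,-0.8,0.8,0,0,-0.3,255],[-0.06,-0.98,0.8,0,0,-0.38,255],[-0.06,-0.98,0.7,0,0,-0.38,255],[-0.06,-0.98,0,0,0,-0.38,255],[-0.06,-0.98,0,0,0,-0.38,255],[-0.06,-0.98,0,0,0,-0.38,255],[-0.06,-0.98,0,0,0,-0.38,255],[-0.06,-0.98,0,0,0,-0.38,255],[-0.06,-0.98,0,0,0,-0.38,255]]

```text
time: 8.2
tool_pos: [0.5367, -0.0371, 0.1589]
orientation: [0.519, -0.519, 0.48, -0.48]
force: [-0.8, -0.3, -1.7]
gripper_width: 0.0116
```

Request:
send_rows:
  commands:
    - [[-0.06,-0.98,0,0,0,-0.38,255],[-0.06,-0.98,0,0,0,-0.38,255],[-0.06,-0.98,0,0,0,-0.08,255],[-0.06,-0.98,0,0,0,0,255],[-0.06,-0.8,0,0,0,0,255],[-0.06,-0.5,0,0,0,0,255],[-0.05,0,0,0,0,0,255],[0,0,0,0,0,0,255],[0,0,0,0,0,0,255],[0,0,0,0,0,0,255]]

```text
time: 9.2
tool_pos: [0.5267, -0.1659, 0.158]
orientation: [-0.498, 0.498, -0.502, 0.502]
force: [-0.1, 0.4, -2.9]
gripper_width: 0.0113
```

```bash
python3 - <<'E'
from h import *
s=r.sense(); q=s['orientation']; print(s['tool_pos'],s['qd'].round(3),s['q'].round(2),-2*np.degrees(np.arctan2(q[2],-q[1])), q.round(4))
a,_=shot('wrist','w3'); b,_=shot('top','t3')
cv2.imwrite('pics/w3b.png',np.vstack([cv2.resize(a[:,:,::-1],(576,432))[:300],cv2.resize(b[170:256,240:384][:,:,::-1],(576,344),interpolation=cv2.INTER_CUBIC)[:300]]))
E
```

```text
[ 0.52670729 -0.16591074  0.15799778] [-0.     0.002  0.001  0.    -0.001 -0.002] [-0.35 -0.13  1.78  0.    1.49  1.23] 269.5845709934143 [-0.4982  0.4982 -0.5018  0.5018]
```

View pics/w3b.png

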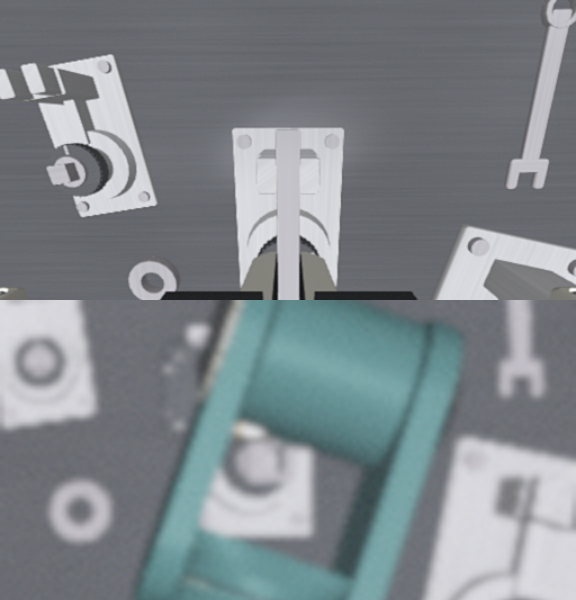

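Wrist view: key arm runs straight up the picture, centred between the prongs (tip at (288,128)), with plate corners at (235,128) and (343,128). I'll measure the arm and plate in this same view.

```bash
python3 - <<'E'
from h import *
s=load('w3'); W=world(s); g=cv2.cvtColor(s['p'],cv2.COLOR_RGB2GRAY)
w=W[:225,225:290].reshape(-1,3); k=w[(w[:,2]>.13)]
print('key',len(k),cv2.minAreaRect(k[:,:2].astype(np.float32)*1000), 'x max pct',np.percentile(k[:,0],[50,99,100]).round(4))
L=np.polyfit(k[:,0],k[:,2],1); print('slope deg',np.degrees(np.arctan(L[0])),'z at tip',np.polyval(L,.6))
x0=np.array([[235,128],[343,128]],np.float32)/1.125
c=cv2.cornerSubPix(g,x0[:,None].copy(),(5,5),(-1,-1),(3,30,.01))[:,0]; print(c,[at(s,*q,.012).round(4) for q in c])
p=W[120:190,200:310].reshape(-1,3); p=p[(p[:,2]>.085)&(p[:,2]<.115)]
print('prongs',len(p),cv2.minAreaRect(p[:,:2].astype(np.float32)*1000),np.median(p[:,2]),np.percentile(p[:,0],[1,99]),np.percentile(p[:,1],[1,99]))
for v in range(195,222,5):
  row=W[v,215:300]; 
h=W[:,:][ (W[...,2]>.02)&(W[...,2]<.04)]
tb=W[:100,:200].reshape(-1,3); print('table z',np.median(tb[:,2]))
pl=W[115:180,205:312].reshape(-1,3); pl=pl[(pl[:,2]>.006)&(pl[:,2]<.018)]; print('plate y',np.percentile(pl[:,1],[.5,99.5]),np.percentile(pl[:,0],99.8))
print(np.unravel_index(0,(1,)), 'arm tip px rows:', np.where((W[:,256,2]>.13))[0][:1])
E
```

```text
key 2340 ((571.2365112304688, -167.08786010742188), (21.59691047668457, 71.87837982177734), 89.29209899902344) x max pct [0.5756 0.6072 0.6072]
slope deg 19.756892657474953 z at tip 0.18216462252935806
[[206.05733 114.18234]
 [305.014   113.85068]] [array([ 0.6028, -0.1122,  0.012 ]), array([ 0.6023, -0.2205,  0.012 ])]
prongs 1128 ((570.7369995117188, -166.5255584716797), (45.949012756347656, 25.522911071777344), 89.22428894042969) 0.10037499564234312 [0.55808288 0.58338188] [-0.18892739 -0.14409225]
table z -0.00011148882339247115
plate y [-0.22126184 -0.1123059 ] 0.6018661546087042
(np.int64(0),) arm tip px rows: [115]
```

```bash
python3 - <<'E'
from h import *
s=load('w3'); W=world(s)
for v in range(114,235,12):
    r_=W[v,245:270]; m=r_[r_[:,2]>.12]; print(v,len(m),np.median(m,0).round(4) if len(m) else '')
k=W[116:225,250:263].reshape(-1,3); k=k[(k[:,2]>.13)&(k[:,0]>.545)]
print(np.degrees(np.arctan(np.polyfit(k[:,0],k[:,2],1)[0])),np.degrees(np.arctan(np.polyfit(k[:,0],k[:,1],1)[0])))
E
```

```text
114 0 
126 21 [ 0.5986 -0.1669  0.1694]
138 21 [ 0.5921 -0.1668  0.169 ]
150 21 [ 0.5854 -0.1668  0.1691]
162 21 [ 0.5785 -0.1667  0.1688]
174 21 [ 0.5715 -0.1666  0.1687]
186 20 [ 0.5644 -0.1669  0.1693]
198 20 [ 0.557  -0.1668  0.1691]
210 20 [ 0.5495 -0.1668  0.1692]
222 20 [ 0.5416 -0.1667  0.1691]
234 25 [ 0.5336 -0.1669  0.1692]
2.8603336946516915 -0.4514295687518115
```

Request:
send_rows:
  commands:
    - [[-0.04,0.01,-0.3,0,0,0,255],[0,0,-0.5,0,0,0,255],[0,0,-0.5,0,0,0,255],[0,0,-0.5,0,0,0,255],[0,0,-0.3,0,0,0,255],[0,0,-0.1,0,0,0,255],[0,0,-0.1,0,0,0,255],[0,0,-0.1,0,0,0,255],[0,0,-0.1,0,0,0,255],[0,0,-0.1,0,0,0,255]]

```text
time: 10.3
tool_pos: [0.5257, -0.1664, 0.093]
orientation: [-0.498, 0.498, -0.502, 0.502]
force: [-0.7, 0.7, -3.2]
gripper_width: 0.0117
```

Request:
send_rows:
  commands:
    - [[0,0,-0.06,0,0,0,255],[0,0,-0.06,0,0,0,255],[0,0,-0.06,0,0,0,255],[0,0,-0.06,0,0,0,255],[0,0,-0.06,0,0,0,255],[0,0,-0.06,0,0,0,255],[0,0,-0.06,0,0,0,255],[0,0,-0.05,0,0,0,255],[0,0,0,0,0,0,255],[0,0,0,0,0,0,255]]

```text
time: 11.3
tool_pos: [0.5256, -0.1664, 0.0811]
orientation: [0.498, -0.498, 0.502, -0.502]
force: [-0.0, 0.0, -2.4]
gripper_width: 0.0116
```

Sliding freely. I go down the last 2–3 mm until there's contact.

Request:
send_rows:
  commands:
    - [[0,0,-0.04,0,0,0,255],[0,0,-0.04,0,0,0,255],[0,0,-0.04,0,0,0,255],[0,0,0,0,0,0,255],[0,0,0,0,0,0,255],[0,0,0,0,0,0,255],[0,0,0,0,0,0,255],[0,0,0,0,0,0,255],[0,0,0,0,0,0,255],[0,0,0,0,0,0,255]]

```text
time: 12.3
tool_pos: [0.5257, -0.1664, 0.0783]
orientation: [-0.498, 0.498, -0.502, 0.502]
force: [0.4, 1.7, 3.4]
gripper_width: 0.0115
```

Contact (+3.4 N): the key is down. I open and lift.

Request:
send_rows:
  commands:
    - [[0,0,0,0,0,0,0],[0,0,0,0,0,0,0],[0,0,0,0,0,0,0],[0,0,0,0,0,0,0],[0,0,0.2,0,0,0,0],[0,0,0.6,0,0,0,0],[0,0,1,0,0,0,0],[-0.3,0,1,0,0,0.5,0],[-0.4,0,1,0,0,0.9,0],[-0.4,0,0.5,0,0,0.9,0]]

```text
time: 13.3
tool_pos: [0.4983, -0.1666, 0.1894]
orientation: [0.556, -0.555, 0.436, -0.439]
force: [0.1, 0.1, 0.2]
gripper_width: 0.0868
```

Request:
send_rows:
  commands:
    - [[-0.4,0,0.2,0,0,0.9,0],[-0.4,0,0,0,0,0.9,0],[0,0,0,0,0,0.9,0],[0,0,0,0,0,0.9,0],[0,0,0,0,0,0.9,0],[0,0,0,0,0,0.9,0],[0,0,0,0,0,0,0],[0,0,0,0,0,0,0],[0,0,0,0,0,0,0],[0,0,0,0,0,0,0]]

```text
time: 14.3
tool_pos: [0.4781, -0.1664, 0.1909]
orientation: [0.655, -0.655, 0.267, -0.267]
force: [-0.4, -0.2, 0.6]
gripper_width: 0.0927
```

```bash
python3 - <<'E'
from h import *
s=r.sense(); q=s['orientation']; print(s['tool_pos'],s['q'].round(3),s['force'],s['ft_torque'].round(3),q.round(3),s['gripper_width'])
a,_=shot('wrist','w4'); cv2.imwrite('pics/w4b.png',cv2.resize(a[:,:,::-1],(768,576)))
E
```

```text
[ 0.47811014 -0.16636829  0.19086816] [-0.385 -0.25   1.834  0.     1.557  0.389] [-0.41832604 -0.18134664  0.56543098] [-0.032 -0.115 -0.085] [ 0.655 -0.655  0.267 -0.267] 0.09267732514629619
```

View pics/w4b.png

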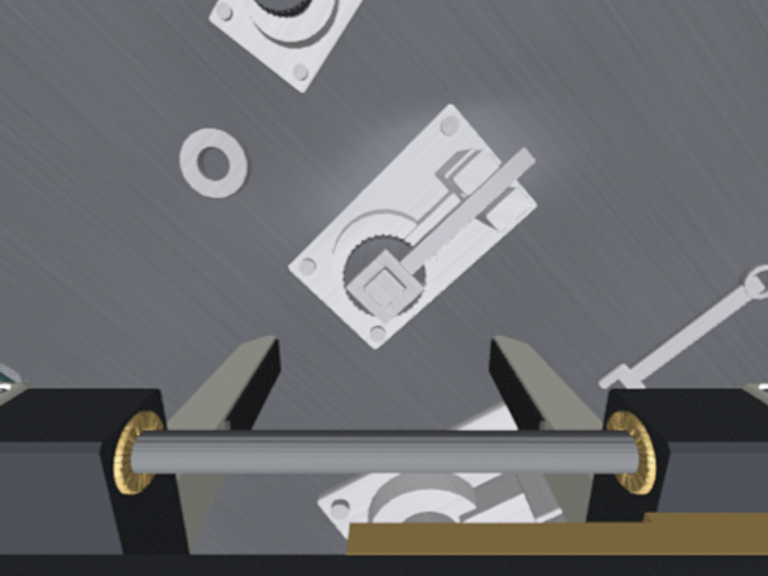

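Wrist view: key head sits over the square at (386,287), with the arm between the prongs, tip at (527,155). I'll check its height and levelness before closing on the ring.

```bash
python3 - <<'E'
from h import *
s=load('w4'); W=world(s)
for n,(u,v) in dict(head_l=(362,287),head_r=(411,287),head_b=(386,312),sq=(386,287),arm1=(430,246),arm2=(480,200),tip=(522,162),prong=(510,207)).items():
    u=int(u/1.5);v=int(v/1.5); print(n,np.median(W[v-1:v+2,u-1:u+2].reshape(-1,3),0).round(4))
E
```

```text
head_l [ 0.4673 -0.1554  0.0876]
head_r [ 0.4918 -0.1785  0.0892]
head_b [ 0.4666 -0.1797  0.0889]
sq [ 0.4802 -0.1656  0.0934]
arm1 [ 0.5194 -0.1667  0.0892]
arm2 [ 0.5629 -0.1672  0.0895]
tip [ 0.5966 -0.168   0.0894]
prong [ 0.5719 -0.1809  0.1006]
```

Request:
send_rows:
  commands:
    - [[0,0,-0.5,0,0,0,0],[0,0,-0.9,0,0,0,0],[0,0,-0.9,0,0,0,0],[0,0,-0.9,0,0,0,0],[0,0,-0.9,0,0,0,0],[0,0,-0.8,0,0,0,0],[0,0,-0.6,0,0,0,0],[0,0,-0.4,0,0,0,0],[0,0,0,0,0,0,0],[0,0,0,0,0,0,0]]

```text
time: 15.35
tool_pos: [0.4783, -0.1665, 0.0436]
orientation: [0.655, -0.655, 0.266, -0.267]
force: [0.8, 0.0, 0.5]
gripper_width: 0.0929
```

Request:
send_rows:
  commands:
    - [[0,0,0,0,0,0,255],[0,0,0,0,0,0,255],[0,0,0,0,0,0,255],[0,0,0,0,0,0,255],[0,0,0,0,0,0,255],[0,0,0,0,0,0,255],[0,0,0,0,0,0,255],[0,0,0,0,0,0,255],[0,0,0,0,0,0,255],[0,0,0,0,0,0,255]]
  squeeze: 20

```text
time: 16.35
tool_pos: [0.478, -0.1663, 0.0432]
orientation: [0.655, -0.655, 0.267, -0.266]
force: [-4.9, 3.5, 4.9]
gripper_width: 0.0593
```

```bash
cat > st.py <<'E'
from h import *
s=r.sense(); q=s['orientation']; print('t',s['time'],s['tool_pos'].round(4),'q6',s['q'][5].round(3),'F',s['force'].round(1),'T',s['ft_torque'].round(3),'tau6',s['tau'][5].round(3),'w',s['gripper_width'].round(4))
from scipy.spatial.transform import Rotation as Ro
M=Ro.from_quat(np.r_[q[1:],q[0]]).as_matrix(); print('jaw yaw',np.degrees(np.arctan2(M[1,0],M[0,0])).round(2))
E
python3 st.py
```

```text
Traceback (most recent call last):
  File "st.py", line 2, in <module>
    s=r.sense(); q=s['orientation']; print('t',s['time'],s['tool_pos'].round(4),'q6',s['q'][5].round(3),'F',s['force'].round(1),'T',s['ft_torque'].round(3),'tau6',s['tau'][5].round(3),'w',s['gripper_width'].round(4))
                                                                                                                                                                                            ^^^^^^^^^^^^^^^^^^^^^^^^
AttributeError: 'float' object has no attribute 'round'
```

Key reads level at about 89.5 mm all along, so it is fully down. The ring is gripped. I turn clockwise with the slipping 20 N grip.

```bash
sed -i "s/s\['gripper_width'\].round(4)/round(s['gripper_width'],4)/" st.py; python3 st.py
```

```text
t 16.35 [ 0.478  -0.1663  0.0432] q6 0.387 F [-4.9  3.5  4.9] T [0.523 0.617 0.016] tau6 0.004 w 0.0593
jaw yaw -44.26
```

Request:
send_rows:
  commands:
    - [[0,0,0,0,0,-0.25,255],[0,0,0,0,0,-0.5,255],[0,0,0,0,0,-0.5,255],[0,0,0,0,0,-0.5,255],[0,0,0,0,0,-0.5,255],[0,0,0,0,0,-0.5,255],[0,0,0,0,0,-0.25,255],[0,0,0,0,0,0,255],[0,0,0,0,0,0,255],[0,0,0,0,0,0,255]]

```text
time: 17.35
tool_pos: [0.4778, -0.166, 0.043]
orientation: [0.605, -0.605, 0.366, -0.365]
force: [-5.1, 5.9, 3.2]
gripper_width: 0.0597
```

```bash
python3 st.py
```

```text
t 17.35 [ 0.4778 -0.166   0.043 ] q6 0.701 F [-5.1  5.9  3.2] T [ 0.76   0.725 -0.044] tau6 -0.01 w 0.0597
jaw yaw -62.26
```

Request:
send_rows:
  commands:
    - [[0,0,0,0,0,-0.4,255],[0,0,0,0,0,-0.4,255],[0,0,0,0,0,-0.4,255],[0,0,0,0,0,-0.4,255],[0,0,0,0,0,-0.4,255],[0,0,0,0,0,-0.4,255],[0,0,0,0,0,-0.4,255],[0,0,0,0,0,-0.4,255],[0,0,0,0,0,0,255],[0,0,0,0,0,0,255]]

```text
time: 18.35
tool_pos: [0.4777, -0.1657, 0.0425]
orientation: [0.536, -0.536, 0.462, -0.461]
force: [-3.6, 7.4, -0.7]
gripper_width: 0.0594
```

```bash
python3 st.py
```

```text
t 18.35 [ 0.4777 -0.1657  0.0425] q6 1.037 F [-3.6  7.4 -0.7] T [ 1.033  0.48  -0.051] tau6 0.061 w 0.0594
jaw yaw -81.46
```

Request:
send_rows:
  commands:
    - [[0,0,0,0,0,-0.4,255],[0,0,0,0,0,-0.4,255],[0,0,0,0,0,-0.4,255],[0,0,0,0,0,-0.4,255],[0,0,0,0,0,-0.4,255],[0,0,0,0,0,-0.4,255],[0,0,0,0,0,-0.4,255],[0,0,0,0,0,0,255],[0,0,0,0,0,0,255],[0,0,0,0,0,0,255]]

```text
time: 19.35
tool_pos: [0.4775, -0.1654, 0.0424]
orientation: [0.463, -0.463, 0.536, -0.534]
force: [-3.9, 9.5, 0.4]
gripper_width: 0.0591
```

```bash
python3 st.py
```

```text
t 19.35 [ 0.4775 -0.1654  0.0424] q6 1.329 F [-3.9  9.5  0.4] T [1.718 0.641 0.498] tau6 0.483 w 0.0591
jaw yaw -98.23
```

Torque is rising (about 0.5 N·m), so the ring has seated. I raise the grip to 60 N and nip up in small steps.

Request:
send_rows:
  commands:
    - [[0,0,0,0,0,0,255],[0,0,0,0,0,0,255],[0,0,0,0,0,0,255],[0,0,0,0,0,-0.05,255],[0,0,0,0,0,-0.05,255],[0,0,0,0,0,-0.05,255],[0,0,0,0,0,-0.05,255],[0,0,0,0,0,0,255],[0,0,0,0,0,0,255],[0,0,0,0,0,0,255]]
  squeeze: 60

```text
time: 20.35
tool_pos: [0.4775, -0.1653, 0.0424]
orientation: [0.457, -0.457, 0.54, -0.538]
force: [-3.5, 10.2, 0.1]
gripper_width: 0.0593
```

```bash
python3 st.py
```

```text
t 20.35 [ 0.4775 -0.1653  0.0424] q6 1.35 F [-3.5 10.2  0.1] T [1.737 0.584 0.999] tau6 1.014 w 0.0593
jaw yaw -99.39
```

Request:
send_rows:
  commands:
    - [[0,0,0,0,0,-0.04,255],[0,0,0,0,0,-0.04,255],[0,0,0,0,0,-0.04,255],[0,0,0,0,0,-0.03,255],[0,0,0,0,0,0,255],[0,0,0,0,0,0,255],[0,0,0,0,0,0,255],[0,0,0,0,0,0,255],[0,0,0,0,0,0,255],[0,0,0,0,0,0,255]]

```text
time: 21.35
tool_pos: [0.4775, -0.1653, 0.0424]
orientation: [0.453, -0.453, 0.544, -0.542]
force: [-4.0, 10.1, 0.2]
gripper_width: 0.0589
```

```bash
python3 st.py
```

```text
t 21.35 [ 0.4775 -0.1653  0.0424] q6 1.365 F [-4.  10.1  0.2] T [1.787 0.649 1.358] tau6 1.37 w 0.0589
jaw yaw -100.27
```

1.36–1.37 N·m (about 1.4 allowing for the sensor offset). I release and lift clear.

Request:
send_rows:
  commands:
    - [[0,0,0,0,0,0,0],[0,0,0,0,0,0,0],[0,0,0,0,0,0,0],[0,0,0,0,0,0,0],[0,0,0,0,0,0,0],[0,0,0,0,0,0,0],[0,0,0.3,0,0,0,0],[0,0,0.8,0,0,0,0],[0,0,1,0,0,0,0],[0,0,1,0,0,0,0]]

```text
time: 22.35
tool_pos: [0.478, -0.1664, 0.122]
orientation: [0.453, -0.453, 0.543, -0.543]
force: [-0.2, 0.2, 0.5]
gripper_width: 0.093
```

Request:
send_rows:
  commands:
    - [[0,0,1,0,0,0,0],[0,0,1,0,0,0,0],[0,0,0.8,0,0,0,0],[0,0,0.4,0,0,0,0],[0,0,0,0,0,0,0],[0,0,0,0,0,0,0],[0,0,0,0,0,0,0],[0,0,0,0,0,0,0],[0,0,0,0,0,0,0],[0,0,0,0,0,0,0]]

```text
time: 23.35
tool_pos: [0.478, -0.1663, 0.2003]
orientation: [0.453, -0.453, 0.543, -0.543]
force: [0.6, 0.3, 0.5]
gripper_width: 0.0927
```

```bash
python3 st.py; python3 - <<'E'
from h import *
a,_=shot('wrist','w5'); cv2.imwrite('pics/w5b.png',cv2.resize(a[:,:,::-1],(768,576)))
s=load('w5'); W=world(s).reshape(-1,3); q=W[(W[:,2]>.085)&(W[:,2]<.092)&(abs(W[:,1]+.1668)<.005)&(W[:,0]<.62)&(W[:,0]>.46)]
for a in np.arange(.46,.61,.02):
    m=q[abs(q[:,0]-a)<.005]; print(round(a,2),len(m),np.median(m,0).round(4) if len(m) else '')
E
```

```text
t 23.35 [ 0.478  -0.1663  0.2003] q6 1.366 F [0.6 0.3 0.5] T [ 0.076 -0.049 -0.031] tau6 -0.0 w 0.0927
jaw yaw -100.36
0.46 42 [ 0.4627 -0.1673  0.0897]
0.48 1 [ 0.4822 -0.1686  0.0919]
0.5 93 [ 0.5001 -0.1668  0.0895]
0.52 98 [ 0.52   -0.1669  0.0893]
0.54 103 [ 0.54   -0.1668  0.0892]
0.56 109 [ 0.5599 -0.1671  0.0893]
0.58 106 [ 0.5799 -0.1674  0.0891]
0.6 88 [ 0.5991 -0.1676  0.089 ]
```

View pics/w5b.png

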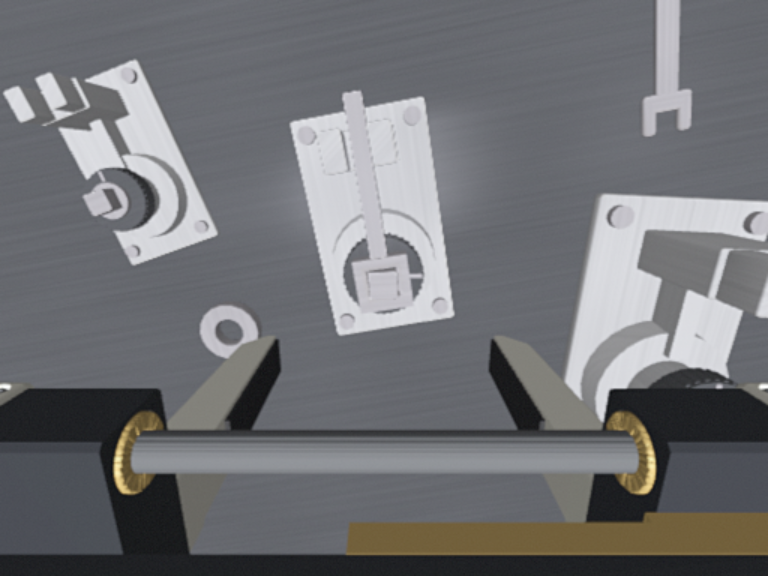

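The key is level at 89 mm, its arm between the prongs (about (355,130)), and the gripper is clear. Handing in.

```bash
python3 -c "
from cell import r
print(r.close_job())"
```

```text
the job is handed in; nothing more can be done
None
```

The adjuster on the middle-sized housing is locked and the job is handed in, at about 23.4 s on the robot's clock (limit 72 s).

- **Key:** I placed it over the barrel's square head with its arm between the two prongs. It went down freely until it touched at full depth. After I let go, and again after the tightening, its top read level at about 89–90 mm (nominal 90).
- **Ring:** I turned it clockwise with a 20 N grip through about 54° (0.94 rad) until the torque rose. With a 60 N grip I then nipped it up. The last reading was 1.36 N m at the wrist and 1.37 N m at the last joint. Allowing for the sensor's zero offset of about -0.03 N m, that is about 1.39 N m. No reading came near 1.9 N m, though I only read the torque at the end of each move.
- **End state:** The gripper is open and 200 mm above the bench, with no significant force on the tool. I did not touch the other things on the bench.

**Checks that disagreed:**
- The top and wrist cameras put the adjuster axis about 4 mm apart. I used the wrist camera for both key and housing, and the fit confirmed it.
- The ring grip was slightly off-centre. It gave up to about 11 N of sideways force, which is small and did not noticeably affect the torque reading.

I did not measure the barrel's turn directly.

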